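# Stand the leather sample on the display ledge

### The arm

A 6-joint arm with a two-finger parallel gripper is mounted at the origin on the work surface. World frame = base frame: x ahead of the robot, y to its left, z up, the work surface at z = 0. Lengths are in m, angles in degrees, forces in N, time in s.
With the tool pointing down it reaches from about 0.375 to 0.9 m from the base axis. Payload 3.1 kg.
Tool frame: the origin (TCP) lies between the finger pads; the fingertips stand 25 mm ahead of it and the grasp point (between the pads) lies 6 mm ahead of it (ctrl.finger_overhang is the distance from the TCP to the fingertips, in m); z points along the fingers, y is the line along which they close (so a half turn about z gives the same grasp; the last joint's range is limited). The gripper opens to 87 mm and grips with 3 to 60 N. Pads are 19 mm wide; open, the fingers measure 117 mm over their backs; the gripper's body (75 mm by 190 mm) begins 51 mm behind the grasp point.
Start: joints at [-86.946, 30.224, 82.088, -0, 67.689, -10.227], TCP at [0.144, -0.608, 0.248] pointing down, gripper open.
Joint ranges: [-176.69, 176.69], [-43.24, 126.21], [12.49, 139.97], [-82, 262], [0, 151.66], [-163.58, 163.58]. Speed limits (degrees/s): [159.86, 159.86, 180, 180, 180, 180].

### API

Orientations are given as [roll, pitch, yaw] about the fixed x, y, z axes, in that order (R = Rz(yaw) Ry(pitch) Rx(roll)).
In Python, from rig import ctrl gives the robot as it stands.
- The arm moves only by the tool drive_tool, never from a script. Its arguments are lists of equal length, an entry for each row: "dp": the shift along the tool's x, y, z in cm, a list of three; "rot": the turn, a rotation vector about the tool's x, y, z in degrees, a list of three. A call has 1 to 10 rows; each row shifts and turns the commanded pose from where the row before left it, along the tool's axes as they then stand; what a row does not reach is not made up. A row lasts 1/8 s, in which the tool goes at most 62.5 mm and 10.7 degrees, less where a joint would pass 70% of its speed; a pose out of reach is approached as far as the arm can. A call with a gripper value outside its range is refused whole. "claw" is the opening, from 0 (shut) to 1 (fully open), set as the call begins (left out, the last holds). The fingers move at their own pace and stop on an object; "force" is the grip in N (left out, the last holds). Time passes only in rows, so rows that do not move let the fingers close. It gives the time, the measured TCP pose, the force, the opening and the grip force at its end, in the units of the state.
- ctrl.observe(): the state, without advancing time (a new reading comes with each control period).
- ctrl.capture(name): name is "side" or "top"; returns a dict with "image" (384x512x3 uint8, red, green, blue), "z_map" (384x512 float32, m along the optical axis (not along the pixel's ray), 0 where there is no reading), "fx", "fy", "cx", "cy" (pixels), "k1" (the pictures are not rectified: a ray, as slopes to the right and down, at radius r is drawn at 1 + k1 r^2 times it, then the intrinsics apply), "R" (3x3) and "t" (3): a world point X has camera coordinates R X + t. Camera axes: x right, y down, z forward; pixel columns grow to the right and rows downward; lengths in m; the calibration is good to about 2 mm. A picture is of the moment at which its call begins.
- ctrl.job_done(): hands the job in; it is judged then, once.
Trained networks look in the newest picture that a camera, given by its name, has taken for a name from the list of things; names that differ only in an ending like _2 or _b are one class to them, and where a whole thing is asked for, a point or a joint stands for the part that bears it (a point fixed in the world has none). Each returns a list of dicts, best first, with "confidence" (0 to 1); they miss things now and then, are a little off and sometimes report something else, mostly with a low value. They report only what shows in the picture. A call takes as long as a camera call.
- ctrl.silhouettes(thing, camera): "mask" (384x512 bool, what is visible of it).
- ctrl.tip_of(thing, camera): "at" ([x, y, z] in m, in world coordinates, good to about 4 mm: a listed point, or the origin of a listed thing).
The state is a dict: "time": time; "joint_pos": joint angles; "qd": joint speeds; "joint_torque": joint torques, N m; "position": TCP position; "eef_rot": TCP orientation; "wrist_force": force on the tool from outside, world axes, zero at the start; "wrist_torque": the same for the moment, N m; "finger_gap": finger opening in m; "grip_force": force on a finger pad.
Only numpy, scipy, OpenCV 4.12 (cv2) and the standard library are available. Lean on these libraries where they do the work, as an engineer would, in place of code of your own. Each camera call takes 0.05 s, during which the arm holds its last target. There are 200 camera calls.

### The job

The tan sample board lies face down on the bench. Stand it on the display stand, on one of its short edges, in the gap between the brown and the olive samples (about midway), leaning flat against the metal back bar there, with its coloured face looking out to the open front as theirs do. Push gently: the stand is light and must stay where it is, and so must the two samples, the tin and the spool.

Things in the scene. Friction and masses are not known exactly. Their poses are not given: they have to be found in the camera images.
- sample: The board to stand up: 90 x 66 x 9 mm (own x, y, z), about 70 g, stiff; one side is tan with a pale stitch line, the other pale plywood. It starts lying flat on the bench with the tan side down (z up). Origin = centre of the coloured face, z axis points from the coloured face through to the plain plywood side, x along the 90 mm length.
- sample_face (a point): Centre of the tan face of the sample.
- sample_back (a point): Centre of the plain plywood side of the sample, 9 mm from the tan face.
- stand: Loose dark wood display stand, about 1 kg; it slides on the bench if pushed. Base 160 (x, -90 to 70) x 360 (y) x 12 mm; origin on its underside, below the ledge corner; z up, x from the open front to the back. Two 14 mm cheeks 300 mm apart carry the ledge; between them the space under the ledge is open from the front.
- ledge: White sloping ledge of the stand. Origin: inner corner of ledge top and end backs, mid length, 72 mm above the bench. x into the back, 0.21 rad downhill; y along its 360 mm; z square to its top. Top: plane z = 0, x = -70 to 0 mm, 10 mm thick, no lip. White end backs (|y| over 85 mm) face at x = 0. In the middle (|y| under 75 mm) a metal bar is the back: see ledge_front.
- ledge_front (a point): Middle of the front upper edge of the ledge, 70 mm before the ledge origin. The metal back bar (150 mm long, two rails, z = 0 to 20 and 54 to 70 mm) is adjustable: its upright face, square to the ledge top, is locked anywhere from 0 to 16 mm forward of the ledge origin (towards this edge); the setting is not reported, so find it by touch or sight.
- brown_sample: Neighbour standing on the ledge, leaning on the back, dark brown face out, loose. 90 x 66 x 9 mm (own x, y, z), about 70 g. Its centre is about 130 mm from the ledge's middle, on either side. Origin = centre of the coloured face, z axis points from the coloured face through to the plain plywood side, x along the 90 mm length.
- olive_sample: The other standing neighbour, olive green face out, on the other side of the gap; otherwise the same as the brown one.
- tin: Closed brass-coloured round wax tin, 70 mm diameter, 38 mm high, standing on the bench; origin at the centre of its underside. Leave alone.
- spool: Green thread spool, 40 mm diameter, 50 mm high, standing on the bench; origin at the centre of its underside. Leave alone.

How it is judged:
By the outcome, as a careful person would: the job done as asked, in the order asked, and still so for the second after the job is handed in, with the robot touching nothing.
It also fails if it takes over 69 s, if anything falls off the work surface, if the arm or the gripper's body presses on something with over 40 N, if the wrist force passes 120 N, or if a joint passes its speed limit or range.

## Working session

There is one attempt and no reset: what is moved stays moved. The work goes in short steps, Python scripts to look and compute and a tool call to move; the robot and the scene stay as the last step left them, time stands still between calls to the robot, and variables do not carry over. Pictures are saved under pics/ and viewed, at most 10 in all, crops included, and the job is handed in when it is done.

Besides the shell and the picture viewer there is one more tool, called after "Call:" in YAML: its name, and indented under it one key for each argument. drive_tool: Moves the arm, as the interface text tells. Its arguments: {"type":"object","properties":{"dp":{"type":"array"},"rot":{"type":"array"},"claw":{"type":"number"},"force":{"type":"number"}},"required":["dp","rot"]}

```bash
ls; mkdir -p pics
cat > h.py <<'E'
import numpy as np, cv2
from rig import ctrl
from scipy.spatial.transform import Rotation as Ro
def cloud(c):
    h,w=c["z_map"].shape
    v,u=np.mgrid[:h,:w]
    x=(u-c["cx"])/c["fx"]; y=(v-c["cy"])/c["fy"]
    a,b=x.copy(),y.copy()
    for _ in range(8):
        s=1+c["k1"]*(a*a+b*b); a=x/s;b=y/s
    z=c["z_map"]
    P=np.stack([a*z,b*z,z],-1)
    W=(P-np.array(c["t"]))@np.array(c["R"])
    W[z<=0]=np.nan
    return W
E
cat > a.py <<'E'
from h import *
ims=[]
for n in ("side","top"):
    c=ctrl.capture(n); ims.append(c["image"]); W=cloud(c)
    print(n,c["fx"],c["k1"],"cam at",-np.array(c["R"]).T@c["t"])
    for t in ("sample","sample_face","sample_back","stand","ledge","ledge_front","brown_sample","olive_sample","tin","spool"):
        r=ctrl.tip_of(t,n); m=ctrl.silhouettes(t,n)
        print(t,[(np.round(q["at"],4),round(q["confidence"],2)) for q in r[:2]], [(int(q["mask"].sum()),round(q["confidence"],2),np.round(np.nanmean(W[q["mask"]],0),3)) for q in m[:1]])
        
    cv2.imwrite(f"pics/{n}0.png",c["image"][...,::-1])
print(ctrl.observe())
E
python3 a.py
```

```text
pics
side 410.72856273415994 0.046890548557023404 cam at [0.06204282 0.62822563 0.64210983]
sample [(array([ 0.4398, -0.2235,  0.0017]), 0.91)] [(631, 0.71, array([ 0.433, -0.221,  0.008]))]
sample_face [(array([ 0.4383, -0.23  , -0.0006]), 0.69), (array([0.4356, 0.1999, 0.001 ]), 0.54)] [(658, 0.71, array([ 0.433, -0.221,  0.008]))]
sample_back [(array([ 0.4386, -0.2231,  0.0143]), 0.83), (array([ 0.4392, -0.2295, -0.0008]), 0.27)] [(567, 0.77, array([ 0.434, -0.22 ,  0.008]))]
stand [(array([ 0.6842,  0.0722, -0.001 ]), 0.76)] [(8267, 0.62, array([0.656, 0.103, 0.053]))]
ledge [(array([0.6817, 0.0749, 0.0718]), 0.9)] [(4295, 0.76, array([0.67, 0.1 , 0.09]))]
ledge_front [(array([0.618 , 0.0798, 0.0891]), 0.75)] [(4223, 0.97, array([0.668, 0.097, 0.091]))]
brown_sample [(array([0.6203, 0.079 , 0.0865]), 0.15)] [(1146, 0.58, array([0.697, 0.209, 0.12 ]))]
olive_sample [(array([ 0.6792, -0.0557,  0.1204]), 0.63), (array([ 0.4385, -0.2263, -0.0015]), 0.16)] [(762, 0.86, array([ 0.68 , -0.058,  0.12 ]))]
tin [] [(1087, 0.87, array([0.43 , 0.205, 0.031]))]
spool [] [(654, 0.64, array([0.
[... 1253 characters left out ...]
8, 0.043]))]
{'time': 2.1, 'joint_pos': array([-8.69477038e+01,  3.02229178e+01,  8.20889906e+01,  8.36102654e-04,
        6.76871389e+01, -1.02264751e+01]), 'qd': array([-0.10513685, -0.04220623,  0.05204463,  0.00231883,  0.01834644,
       -0.03717759]), 'joint_torque': array([-2.02841767e-05, -4.40003622e+01, -1.76978391e+01,  6.34250231e-02,
        5.05184813e-02, -1.75701058e-05]), 'position': array([ 0.14359558, -0.60825631,  0.24754751]), 'eef_rot': array([ 1.79998925e+02, -5.92087818e-04,  1.32784539e+01]), 'wrist_force': array([0.16947092, 0.11088571, 0.62955215]), 'wrist_torque': array([ 0.0296579 , -0.02132022,  0.02350401]), 'grip_force': 0.0, 'finger_gap': 0.08665555834076039}
```

View pictures.

View pics/side0.png

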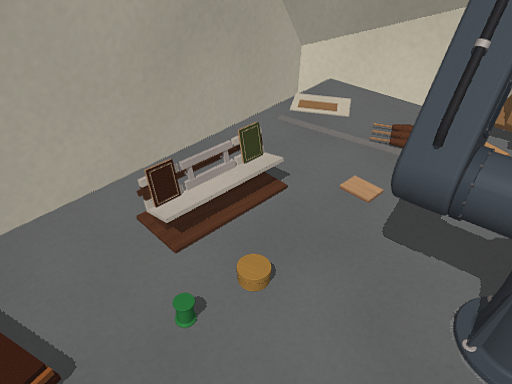

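View pics/top0.png

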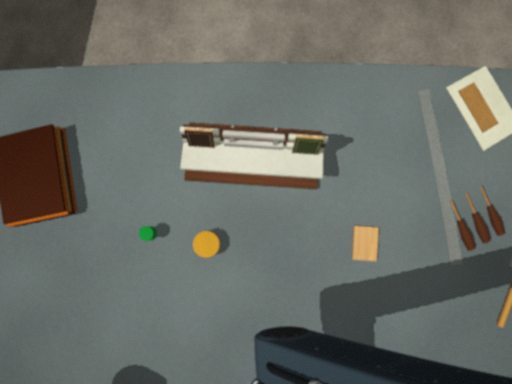

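```bash
cat > b.py <<'E'
from h import *
def rect(P):
    (c,s,a)=cv2.minAreaRect((P[:,:2]*1000).astype(np.float32)); return np.round(c,1),np.round(s,1),round(a,2)
for n in ("top","side"):
    c=ctrl.capture(n); W=cloud(c)
    m=ctrl.silhouettes("sample_back",n)[0]["mask"]
    g=W[m]; print(n,"sample z pct",np.nanpercentile(g[:,2],[10,50,90]),"n",m.sum())
    g=g[(abs(g[:,2]-np.nanmedian(g[:,2]))<.006)]
    # colour mask too
    im=c["image"].astype(int); col=(im[...,0]-im[...,2]>50)&(abs(W[...,0]-.435)<.09)&(abs(W[...,1]+.226)<.08)
    print(rect(g), "col",col.sum(),rect(W[col]))
    for t in ("brown_sample","olive_sample"):
        m=ctrl.silhouettes(t,n)[0]["mask"]; m=cv2.erode(m.astype(np.uint8),np.ones((3,3)))>0
        p=W[m]; p=p[~np.isnan(p[:,0])]
        mu=np.median(p,0); p=p[np.linalg.norm(p-mu,axis=1)<.055]
        for _ in range(4):
            mu=p.mean(0); v=np.linalg.svd(p-mu)[2][2]; p=p[abs((p-mu)@v)<.004]
        v*=np.sign(v[0]); print(t,mu.round(4),"normal",v.round(3),"yaw",np.degrees(np.arctan2(v[1],v[0])).round(2),"tilt",np.degrees(np.arcsin(-v[2])).round(1),len(p))
    L=W.reshape(-1,3); 
    # ledge top
    k=(abs(L[:,0]-.65)<.025)&(abs(L[:,1]-.076)<.15)&(L[:,2]>.06)&(L[:,2]<.1)
    q=L[k]
    for _ in range(4):
        mu=q.mean(0); v=np.linalg.svd(q-mu,full_matrices=False)[2][2]; q=q[abs((q-mu)@v)<.003]
    v*=np.sign(v[2]); print("ledge",mu.round(4),v.round(3),"yaw",np.degrees(np.arctan2(v[1],v[0])).round(1),"tilt",np.degrees(np.arccos(v[2])).round(1))
    np.save(f"W_{n}.npy",W); cv2.imwrite(f"{n}.png",c["image"][...,::-1])
E
python3 b.py
```

```text
top sample z pct [0.00752353 0.01046134 0.01335426] n 825
(array([ 437.7, -227.5]), array([68.9, 89.4]), 86.45) col 851 (array([ 437.3, -229.4]), array([70.9, 91.9]), 84.46)
brown_sample [0.6981 0.2021 0.1304] normal [ 0.972 -0.074 -0.224] yaw -4.34 tilt 12.9 364
olive_sample [ 0.679  -0.0594  0.1302] normal [ 0.973 -0.068 -0.22 ] yaw -3.98 tilt 12.7 374
ledge [0.6493 0.0817 0.0819] [ 0.192 -0.011  0.981] yaw -3.3 tilt 11.1
side sample z pct [0.00518742 0.00856424 0.01019035] n 604
(array([ 434.6, -223.4]), array([72.1, 92.6]), 85.72) col 604 (array([ 434. , -231.3]), array([85.1, 92.1]), 84.33)
brown_sample [0.6948 0.2092 0.121 ] normal [ 0.975 -0.069 -0.209] yaw -4.03 tilt 12.1 1000
olive_sample [ 0.6761 -0.0532  0.1203] normal [ 0.976 -0.077 -0.205] yaw -4.5 tilt 11.8 616
ledge [0.6473 0.1104 0.0806] [ 0.191 -0.012  0.982] yaw -3.7 tilt 11.0
```

```bash
cat >> h.py <<'E'
def pose(yaw,phi): return Ro.from_euler('z',yaw,degrees=True)*Ro.from_euler('x',180,degrees=True)*Ro.from_euler('y',phi,degrees=True)
def plan(pos,yaw,phi,p0=None,R0=None):
    o=ctrl.observe()
    if p0 is None: p0=o["position"]
    if R0 is None: R0=Ro.from_euler('xyz',o["eef_rot"],degrees=True)
    d=R0.inv().apply(np.array(pos)-p0)*100
    r=(R0.inv()*pose(yaw,phi)).as_rotvec(degrees=True)
    print("at",p0.round(4),"dp cm",d.round(2),"rows>",(np.linalg.norm(d)/6.25).round(1),"then rot",r.round(2),"rows>",(np.linalg.norm(r)/10.7).round(1))
E
python3 - <<'E'
from h import *
plan([.495,-.231,.13],-4,0)
plan([.495,-.231,.06],-4,-30,np.array([.495,-.231,.13]),pose(-4,0))
W=np.load("W_top.npy")
o=np.array([.685,.075,.072]); y=np.radians(-4.15)
R=Ro.from_euler('z',y)*Ro.from_euler('y',.21)
for n in("top","side"):
    L=R.inv().apply((np.load(f"W_{n}.npy").reshape(-1,3)-o))*1000
    a=L[(abs(L[:,1])<70)&(L[:,2]>3)&(L[:,2]<85)&(abs(L[:,0])<40)]
    for lo,hi in((3,20),(20,54),(54,64),(64,74),(74,90)):
        q=a[(a[:,2]>=lo)&(a[:,2]<hi)]; 
        if len(q): print(n,lo,hi,len(q),np.percentile(q[:,0],[5,25,50,75,95]).round(1))
    b=L[(abs(L[:,1])<150)&(L[:,0]>-65)&(L[:,0]<-20)&(abs(L[:,2])<8)]; print("ledge z",np.median(b[:,2]))
E
```

```text
at [ 0.1436 -0.6082  0.2475] dp cm [ 42.86 -28.64  11.76] rows> 8.5 then rot [-0.   -0.   17.28] rows> 1.6
at [ 0.495 -0.231  0.13 ] dp cm [ 0. -0.  7.] rows> 1.1 then rot [ -0. -30.  -0.] rows> 2.8
top 3 20 445 [-36.5 -24.2 -11.   -2.1   2.7]
top 20 54 426 [-1.9  1.7  8.8 30.5 34.6]
top 54 64 83 [-3.1 -2.5 -1.9 -1.4 -0.9]
top 64 74 308 [-2.8 -1.5  2.   6.1  9.7]
top 74 90 31 [-1.5  0.8  1.8  5.9  8. ]
ledge z 2.081334166171045
side 3 20 353 [-5.4 -4.  -2.9 -1.5  5.9]
side 20 54 450 [-2.3  0.5 22.3 25.1 31.4]
side 54 64 189 [-5.5 -4.  -3.2 -2.2 -1.1]
side 64 74 224 [-5.3 -3.7 -2.1  2.8  7.4]
ledge z -0.056360659348403334
```

Call:
drive_tool:
  dp:
    - [4.3,-2.9,0.3]
    - [4.3,-2.9,0.3]
    - [4.3,-2.9,0.3]
    - [4.3,-2.9,0.3]
    - [4.3,-2.9,0.3]
    - [4.3,-2.9,2]
    - [4.3,-2.9,2]
    - [4.3,-2.9,2]
    - [4.3,-2.9,2]
    - [4.1,-2.6,2.2]
  rot:
    - [0,0,0]
    - [0,0,0]
    - [0,0,0]
    - [0,0,0]
    - [0,0,0]
    - [0,0,0]
    - [0,0,0]
    - [0,0,0]
    - [0,0,0]
    - [0,0,0]
  claw: 1

```text
time: 3.75
position: [0.4957, -0.2295, 0.1302]
eef_rot: [179.9, -0.1, 13.3]
wrist_force: [0.3, -0.4, 0.1]
finger_gap: 0.0871
grip_force: 0.0
```

Call:
drive_tool:
  dp:
    - [0,0,0]
    - [0,0,0]
    - [0,0,0]
    - [0,0,0]
    - [0,0,0]
    - [0,0,0]
    - [0,0,0]
    - [0,0,0]
  rot:
    - [0,0,8.6]
    - [0,0,8.7]
    - [0,-7.5,0]
    - [0,-7.5,0]
    - [0,-7.5,0]
    - [0,-7.5,0]
    - [0,0,0]
    - [0,0,0]

```text
time: 4.75
position: [0.4938, -0.2304, 0.1305]
eef_rot: [-180.0, 30.0, -4.0]
wrist_force: [-0.2, 0.8, -1.0]
finger_gap: 0.0871
grip_force: 0.0
```

Run:
```python
from h import *
print(ctrl.observe()["eef_rot"],ctrl.observe()["joint_pos"].round(1))
u=np.array([np.cos(np.radians(-4)),np.sin(np.radians(-4)),0]); c=np.array([.436,-.227,0])
plan(c+u*.0435+[0,0,.05],-4,-30); plan(c+u*.0435+[0,0,.0285],-4,-30)
```

```text
[-179.97254442   29.95121649   -4.0053338 ] [-30.2  44.7  80.4 -12.8  82.4  68.6]
at [ 0.4938 -0.2304  0.1305] dp cm [2.77 0.07 7.69] rows> 1.3 then rot [-0.03 -0.05 -0.  ] rows> 0.0
at [ 0.4938 -0.2304  0.1305] dp cm [3.85 0.07 9.55] rows> 1.6 then rot [-0.03 -0.05 -0.  ] rows> 0.0
```

Call:
drive_tool:
  dp:
    - [0.7,0,1.9]
    - [0.7,0,1.9]
    - [0.7,0.07,1.95]
    - [0.7,0,1.95]
    - [0.5,0,0.85]
    - [0.3,0,0.5]
    - [0.25,0,0.5]
    - [0,0,0]
    - [0,0,0]
  rot:
    - [0,0,0]
    - [0,0,0]
    - [0,0,0]
    - [0,0,0]
    - [0,0,0]
    - [0,0,0]
    - [0,0,0]
    - [0,0,0]
    - [0,0,0]

```text
time: 5.88
position: [0.4801, -0.2304, 0.0289]
eef_rot: [180.0, 30.0, -4.0]
wrist_force: [-0.1, -0.4, 0.1]
finger_gap: 0.0872
grip_force: 0.0
```

Run:
```python
from h import *
c=ctrl.capture("top"); t=c["image"]; s=ctrl.capture("side")["image"]
a=cv2.resize(t[190:300,300:440],None,fx=4,fy=4)[...,::-1]; b=cv2.resize(s[140:240,300:400],None,fx=4,fy=4)[...,::-1]
h=max(a.shape[0],b.shape[0]); o=np.zeros((h,800,3),np.uint8); o[:a.shape[0],:400]=a[:,80:480]; o[:b.shape[0],400:]=b
cv2.imwrite("pics/g1.png",o)
```

```text
(no output)
```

View pics/g1.png

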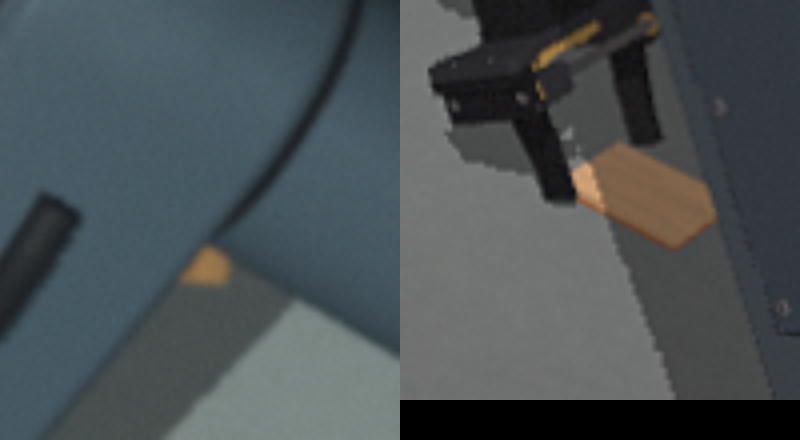

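Side crop: the fingers straddle the far end of the board, tips at about (560,195) and (648,140), and the board is centred near (640,195). I'll close.

Call:
drive_tool:
  dp:
    - [0.02,0,0.04]
    - [0,0,0]
    - [0,0,0]
    - [0,0,0]
    - [0,0,0]
    - [0,0,0]
    - [0,0,0]
    - [0,0,0]
  rot:
    - [0,0,0]
    - [0,0,0]
    - [0,0,0]
    - [0,0,0]
    - [0,0,0]
    - [0,0,0]
    - [0,0,0]
    - [0,0,0]
  claw: 0
  force: 30

```text
time: 6.98
position: [0.4798, -0.2303, 0.0282]
eef_rot: [180.0, 30.0, -4.0]
wrist_force: [1.0, -0.3, 0.1]
finger_gap: 0.065
grip_force: 30.0
```

Call:
drive_tool:
  dp:
    - [-0.5,0,-0.85]
    - [-1,0,-1.7]
    - [-2,0,-3.5]
    - [-2,0,-3.5]
    - [-1,0,-1.7]
    - [0,0,0]
  rot:
    - [0,0,0]
    - [0,0,0]
    - [0,0,0]
    - [0,0,0]
    - [0,0,0]
    - [0,0,0]

```text
time: 7.72
position: [0.4805, -0.2307, 0.1598]
eef_rot: [179.9, 29.8, -4.1]
wrist_force: [0.1, 0.3, -1.5]
finger_gap: 0.0652
grip_force: 30.0
```

Call:
drive_tool:
  dp:
    - [0,0,0]
    - [0,0,0]
    - [0,0,0]
    - [0,0,0]
    - [0,0,0]
    - [0,0,0]
    - [0,0,0]
    - [0,0,0]
    - [0,0,0]
    - [0,0,0]
  rot:
    - [0,9,0]
    - [0,9,0]
    - [0,9,0]
    - [0,9,0]
    - [0,9,0]
    - [0,9,0]
    - [0,9,0]
    - [0,9,0]
    - [0,9,0]
    - [0,9,0]

```text
time: 8.98
position: [0.4849, -0.2062, 0.1521]
eef_rot: [-173.9, -38.6, -4.8]
wrist_force: [-0.5, -0.2, -1.6]
finger_gap: 0.0651
grip_force: 30.0
```

Call:
drive_tool:
  dp:
    - [0,0,0]
    - [0,0,0]
  rot:
    - [0,0,0]
    - [0,0,0]

```text
time: 9.22
position: [0.4854, -0.2069, 0.1524]
eef_rot: [-173.9, -38.4, -4.8]
wrist_force: [0.6, 0.1, -0.7]
finger_gap: 0.0649
grip_force: 30.0
```

```bash
cat > c.py <<'E'
from h import *
import sys
c=ctrl.capture("side"); W=cloud(c); o=ctrl.observe(); print(o["position"].round(4),o["eef_rot"].round(2),o["joint_pos"].round(1))
R=Ro.from_euler('xyz',o["eef_rot"],degrees=True)
tip=o["position"]+R.apply([0,0,.025])
u=c["image"]
ms=ctrl.silhouettes("sample_back","side"); print([(round(m["confidence"],2),int(m["mask"].sum())) for m in ms])
P=W.reshape(-1,3); m=ms[0]["mask"]; p=W[cv2.erode(m.astype(np.uint8),np.ones((3,3)))>0]; p=p[~np.isnan(p[:,0])]
p=p[np.linalg.norm(p-np.median(p,0),axis=1)<.07]
for _ in range(4):
    mu=p.mean(0); v=np.linalg.svd(p-mu)[2][2]; p=p[abs((p-mu)@v)<.004]
print("plane",mu.round(4),v.round(3),"zrange",np.percentile(p[:,2],[1,99]),"tip",tip.round(4))
q=np.array(c["R"])@tip+c["t"]; px=int(q[0]/q[2]*c["fx"]+c["cx"]); py=int(q[1]/q[2]*c["fy"]+c["cy"])
x0,y0=max(px-60,0),max(py-60,0)
cv2.imwrite(sys.argv[1],cv2.resize(u[y0:y0+140,x0:x0+140],None,fx=4,fy=4)[...,::-1])
E
python3 c.py pics/s1.png
```

```text
[ 0.4858 -0.2069  0.1529] [-173.99  -38.51   -4.72] [-52.5  31.6 124.1  88.8  31.9 -41.6]
[(0.81, 433)]
plane [ 0.4833 -0.1929  0.0947] [-0.931 -0.007  0.365] zrange [0.06670499 0.12259463] tip [ 0.5014 -0.2056  0.1334]
```

View pics/s1.png

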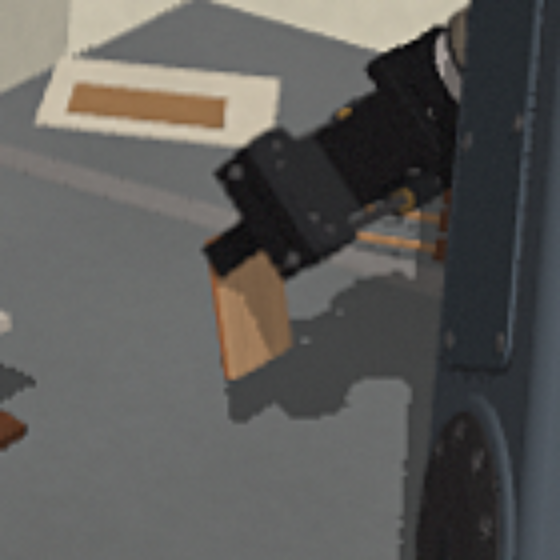

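Run:
```python
from h import *
from scipy.optimize import least_squares
o=ctrl.observe()
S=[([-86.946,30.224,82.088,0,67.689],[.1436,-.6082,.2475],[180,0,13.28]),
([-30.2,44.7,80.4,-12.8,82.4],[.4938,-.2304,.1305],[-179.97,29.95,-4.0]),
(o["joint_pos"],o["position"],o["eef_rot"])]
def res(x):
    h,L1,L2,d,a=x; e=[]
    for j,p,r in S:
        w=np.array(p)-d*Ro.from_euler('xyz',r,degrees=True).apply([0,0,1])
        t,b=np.radians(j[1]),np.radians(j[1]+j[2])
        e+=[a+L1*np.sin(t)+L2*np.sin(b)-w[:2]@[np.cos(np.radians(j[0])),np.sin(np.radians(j[0]))],h+L1*np.cos(t)+L2*np.cos(b)-w[2]]
    return e
f=least_squares(res,[.3,.4,.4,.2,0]); print(f.x.round(4),np.array(f.fun).round(4)); h,L1,L2,d,a=f.x
for phi in(60,50,40,20):
  for r in(.6,.65,.7,.75,.8,.85):
    z=.079+.025*np.cos(np.radians(phi))+.005
    wr=r-d*np.sin(np.radians(phi))-a; wz=z+d*np.cos(np.radians(phi))-h
    D=np.hypot(wr,wz); 
    if D>L1+L2: continue
    al=np.arctan2(wr,wz)-np.arccos((L1**2+D*D-L2**2)/(2*L1*D)); be=np.arctan2(wr-L1*np.sin(al),wz-L1*np.cos(al))
    j2,j3=np.degrees([al,be-al]); print(phi,r,"j2 %.0f j3 %.0f sum %.0f j5 %.0f"%(j2,j3,j2+j3,180-phi-j2-j3))
```

```text
[0.1698 0.5024 0.3444 0.2099 0.0097] [-0.0337  0.0158  0.0082  0.0165  0.0255 -0.0324]
60 0.6 j2 43 j3 126 sum 169 j5 -49
60 0.65 j2 44 j3 117 sum 162 j5 -42
60 0.7 j2 47 j3 109 sum 155 j5 -35
60 0.75 j2 49 j3 100 sum 149 j5 -29
60 0.8 j2 53 j3 90 sum 143 j5 -23
60 0.85 j2 56 j3 79 sum 136 j5 -16
50 0.6 j2 39 j3 122 sum 161 j5 -31
50 0.65 j2 41 j3 113 sum 155 j5 -25
50 0.7 j2 44 j3 104 sum 149 j5 -19
50 0.75 j2 48 j3 95 sum 143 j5 -13
50 0.8 j2 51 j3 85 sum 136 j5 -6
50 0.85 j2 55 j3 74 sum 130 j5 0
40 0.6 j2 37 j3 117 sum 153 j5 -13
40 0.65 j2 40 j3 108 sum 148 j5 -8
40 0.7 j2 43 j3 99 sum 142 j5 -2
40 0.75 j2 47 j3 89 sum 136 j5 4
40 0.8 j2 51 j3 79 sum 130 j5 10
40 0.85 j2 56 j3 67 sum 123 j5 17
20 0.6 j2 37 j3 104 sum 141 j5 19
20 0.65 j2 41 j3 95 sum 136 j5 24
20 0.7 j2 45 j3 85 sum 130 j5 30
20 0.75 j2 50 j3 74 sum 124 j5 36
20 0.8 j2 55 j3 62 sum 117 j5 43
20 0.85 j2 61 j3 47 sum 108 j5 52
```

Run:
```python
from h import *
p=np.array([.46,-.23,.16])
plan(p,46,38); plan(p,46,60,p,pose(46,38))
```

```text
at [ 0.486  -0.207   0.1532] dp cm [-1.45  2.28 -2.28] rows> 0.6 then rot [ 25.67  -2.58 -39.53] rows> 4.4
at [ 0.46 -0.23  0.16] dp cm [0. 0. 0.] rows> 0.0 then rot [ 0. 22. -0.] rows> 2.1
```

Call:
drive_tool:
  dp:
    - [-0.7,1.1,-1.1]
    - [-0.7,1.1,-1.1]
    - [0,0,0]
    - [0,0,0]
    - [0,0,0]
    - [0,0,0]
    - [0,0,0]
    - [0,0,0]
    - [0,0,0]
    - [0,0,0]
  rot:
    - [0,0,0]
    - [0,0,0]
    - [4.3,-0.4,-6.6]
    - [4.3,-0.4,-6.6]
    - [4.3,-0.4,-6.6]
    - [4.3,-0.4,-6.6]
    - [4.3,-0.4,-6.6]
    - [4.3,-0.4,-6.6]
    - [0,0,0]
    - [0,0,0]

```text
time: 10.58
position: [0.4603, -0.2284, 0.1597]
eef_rot: [-180.0, -38.2, 46.0]
wrist_force: [-0.7, 0.5, -0.5]
finger_gap: 0.0653
grip_force: 30.0
```

Run:
```python
from h import *
print(ctrl.observe()["joint_pos"].round(1))
p=np.array([.46,-.23,.16])
plan(p,46,60)
```

```text
[-59.2  34.2 108.4  44.5  58.3 -46.4]
at [ 0.4603 -0.2284  0.1597] dp cm [-0.09  0.09 -0.11] rows> 0.0 then rot [-5.000e-02  2.179e+01 -1.000e-02] rows> 2.0
```

Call:
drive_tool:
  dp:
    - [0,0,0]
    - [0,0,0]
    - [0,0,0]
    - [0,0,0]
    - [0,0,0]
  rot:
    - [0,7.3,0]
    - [0,7.3,0]
    - [0,7.2,0]
    - [0,0,0]
    - [0,0,0]

```text
time: 11.2
position: [0.4604, -0.2285, 0.1598]
eef_rot: [-179.9, -59.9, 46.0]
wrist_force: [-0.8, -0.7, -1.0]
finger_gap: 0.0647
grip_force: 30.0
```

```bash
sed -i 's/ms\[0\]\["mask"\]; p=/ms[0]["mask"]; p=/' c.py; python3 c.py pics/s2.png
python3 - <<'E'
from h import *
plan([.46,-.23,.11],46,60)
E
```

```text
[ 0.4605 -0.2284  0.1601] [179.96 -59.94  46.15] [-67.   43.5 108.8  56.2  73.4 -63.6]
[(0.92, 419), (0.23, 1029)]
plane [ 0.4733 -0.2014  0.1213] [-0.677 -0.736  0.002] zrange [0.07927641 0.16248674] tip [ 0.4755 -0.2128  0.1476]
at [ 0.4607 -0.2284  0.1603] dp cm [-4.43  0.06  2.38] rows> 0.8 then rot [-0.09  0.06  0.11] rows> 0.0
```

View pics/s2.png

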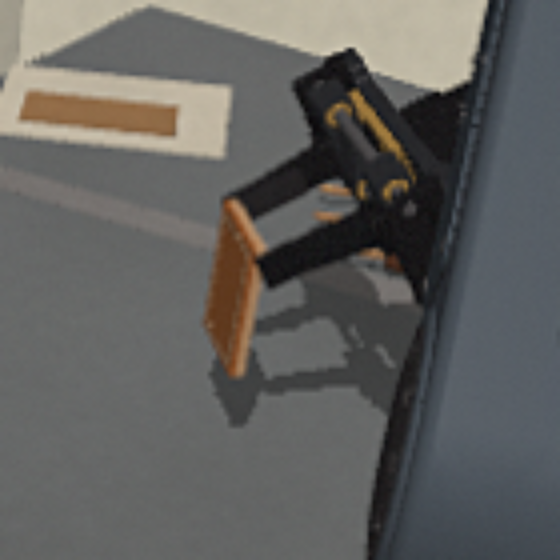

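Board hangs vertical (tan face to the camera, crop about (235,285)). Lowering it to the bench.

Call:
drive_tool:
  dp:
    - [-1.7,0,1]
    - [-1.7,0,1]
    - [-1.5,0,0.87]
    - [-0.9,0,0.5]
    - [0,0,0]
    - [0,0,0]
  rot:
    - [0,0,0]
    - [0,0,0]
    - [0,0,0]
    - [0,0,0]
    - [0,0,0]
    - [0,0,0]

```text
time: 12.05
position: [0.4607, -0.2289, 0.0929]
eef_rot: [179.9, -60.0, 46.1]
wrist_force: [0.0, -0.9, -0.7]
finger_gap: 0.065
grip_force: 30.0
```

Call:
drive_tool:
  dp:
    - [-0.09,0,0.05]
    - [-0.04,0,0.02]
    - [0,0,0]
  rot:
    - [0,0,0]
    - [0,0,0]
    - [0,0,0]

```text
time: 12.42
position: [0.4606, -0.229, 0.0912]
eef_rot: [179.9, -60.0, 46.1]
wrist_force: [-0.0, 0.3, -0.5]
finger_gap: 0.0652
grip_force: 30.0
```

Call:
drive_tool:
  dp:
    - [-0.04,0,0.03]
    - [0,0,0]
  rot:
    - [0,0,0]
    - [0,0,0]

```text
time: 12.68
position: [0.4606, -0.2289, 0.0905]
eef_rot: [180.0, -60.0, 46.1]
wrist_force: [-0.8, -0.7, -0.5]
finger_gap: 0.0649
grip_force: 30.0
```

Call:
drive_tool:
  dp:
    - [-0.04,0,0.03]
    - [0,0,0]
  rot:
    - [0,0,0]
    - [0,0,0]

```text
time: 12.92
position: [0.4607, -0.2288, 0.0901]
eef_rot: [180.0, -60.0, 46.1]
wrist_force: [-0.1, 0.6, -0.7]
finger_gap: 0.0651
grip_force: 30.0
```

Call:
drive_tool:
  dp:
    - [-0.09,0,0.05]
    - [0,0,0]
  rot:
    - [0,0,0]
    - [0,0,0]

```text
time: 13.18
position: [0.4608, -0.2287, 0.0894]
eef_rot: [180.0, -60.1, 46.1]
wrist_force: [-0.2, -1.0, 1.0]
finger_gap: 0.0648
grip_force: 30.0
```

Call:
drive_tool:
  dp:
    - [-0.04,0,0.03]
    - [0,0,0]
  rot:
    - [0,0,0]
    - [0,0,0]

```text
time: 13.42
position: [0.4609, -0.2284, 0.0893]
eef_rot: [180.0, -60.2, 46.1]
wrist_force: [-0.3, -1.0, 5.0]
finger_gap: 0.0648
grip_force: 30.0
```

Call:
drive_tool:
  dp:
    - [-0.04,0,0.03]
    - [0,0,0]
  rot:
    - [0,0,0]
    - [0,0,0]

```text
time: 13.68
position: [0.461, -0.2283, 0.0893]
eef_rot: [180.0, -60.2, 46.1]
wrist_force: [-0.7, -0.4, 6.5]
finger_gap: 0.0649
grip_force: 30.0
```

Call:
drive_tool:
  dp:
    - [-0.04,0,0.03]
    - [0,0,0]
  rot:
    - [0,0,0]
    - [0,0,0]

```text
time: 13.92
position: [0.4611, -0.2281, 0.0892]
eef_rot: [179.9, -60.3, 46.2]
wrist_force: [-0.5, -0.2, 9.2]
finger_gap: 0.0651
grip_force: 30.0
```

Call:
drive_tool:
  dp:
    - [0.1,0,-0.07]
    - [0,0,0]
  rot:
    - [0,0,0]
    - [0,0,0]
  force: 5

```text
time: 14.18
position: [0.4606, -0.2285, 0.0889]
eef_rot: [-180.0, -60.1, 46.1]
wrist_force: [-0.9, 0.6, 3.7]
finger_gap: 0.0657
grip_force: 5.0
```

Call:
drive_tool:
  dp:
    - [0,0,0]
    - [0,0,0]
    - [0,0,0]
    - [0,0,0]
    - [0,0,0]
  rot:
    - [0,0,0]
    - [0,0,0]
    - [0,0,0]
    - [0,0,0]
    - [0,0,0]
  claw: 1

```text
time: 14.8
position: [0.4607, -0.2288, 0.0887]
eef_rot: [180.0, -60.0, 46.1]
wrist_force: [-0.1, -0.3, 0.3]
finger_gap: 0.0867
grip_force: 0.0
```

```bash
python3 c.py pics/s3.png
```

```text
[ 0.4607 -0.2288  0.0887] [179.98 -60.02  46.1 ] [-67.   52.  108.6  58.6  69.  -70.9]
[(0.56, 355)]
plane [ 0.4718 -0.2     0.0528] [0.676 0.737 0.002] zrange [0.01134537 0.09047719] tip [ 0.4757 -0.2132  0.0762]
```

View pics/s3.png

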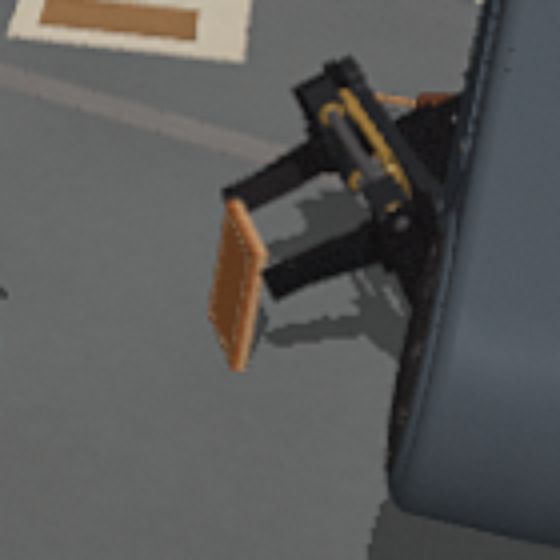

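Board stands free on the bench. Retract, turn the tool vertical and regrasp from above.

Call:
drive_tool:
  dp:
    - [0,0,-2]
    - [0,0,-4]
    - [0,0,-5]
    - [3,0,-2]
    - [0,0,0]
  rot:
    - [0,0,0]
    - [0,0,0]
    - [0,0,0]
    - [0,0,0]
    - [0,0,0]

```text
time: 15.52
position: [0.3921, -0.3013, 0.1818]
eef_rot: [179.4, -59.9, 46.4]
wrist_force: [0.8, 0.0, -0.3]
finger_gap: 0.087
grip_force: 0.0
```

Call:
drive_tool:
  dp:
    - [0,0,0]
    - [0,0,0]
    - [0,0,0]
    - [0,0,0]
    - [0,0,0]
    - [0,0,0]
    - [0,0,0]
  rot:
    - [0,-10,0]
    - [0,-10,0]
    - [0,-10,0]
    - [0,-10,0]
    - [0,-10,0]
    - [0,-10,0]
    - [0,0,0]

```text
time: 16.4
position: [0.3938, -0.2969, 0.1797]
eef_rot: [-180.0, -0.1, 46.4]
wrist_force: [-0.7, 0.1, 0.1]
finger_gap: 0.0872
grip_force: 0.0
```

Run:
```python
from h import *
print(ctrl.observe()["joint_pos"].round(1),ctrl.observe()["eef_rot"].round(1))
plan([.4773,-.2115,.17],46.6,0)
c=ctrl.capture("side"); W=cloud(c); ms=ctrl.silhouettes("sample","side"); m=ms[0]["mask"]; p=W[m]
p=p[np.linalg.norm(p-np.nanmedian(p,0),axis=1)<.06]; mu=p.mean(0); print(mu, np.linalg.svd(p-mu)[2][2].round(3),p[:,2].min(),p[:,2].max())
```

```text
[-5.010e+01  2.610e+01  1.047e+02  1.000e-01  4.930e+01 -6.600e+00] [-1.80e+02 -1.00e-01  4.64e+01]
at [ 0.3938 -0.2969  0.1797] dp cm [11.94  0.16  0.98] rows> 1.9 then rot [-0.04 -0.09 -0.17] rows> 0.0
[ 0.47231135 -0.20184382  0.05118106] [-0.662 -0.749 -0.018] 0.0001950495911785556 0.09200344542383788
```

Call:
drive_tool:
  dp:
    - [4,0.05,0]
    - [4,0.05,0]
    - [3.9,0.05,0.5]
    - [0,0,0.5]
    - [0,0,0]
    - [0,0,0]
  rot:
    - [0,0,0]
    - [0,0,0]
    - [0,0,0]
    - [0,0,0]
    - [0,0,0]
    - [0,0,0]

```text
time: 17.25
position: [0.4756, -0.2157, 0.1695]
eef_rot: [-180.0, -0.0, 45.9]
wrist_force: [-0.1, 0.2, 0.4]
finger_gap: 0.0872
grip_force: 0.0
```

Run:
```python
from h import *
plan([.4773,-.2115,.10],46.6,0)
```

```text
at [ 0.4756 -0.2157  0.1695] dp cm [ 0.41 -0.17  6.96] rows> 1.1 then rot [-0.04 -0.04 -0.65] rows> 0.1
```

Call:
drive_tool:
  dp:
    - [0.41,-0.17,0]
    - [0,0,2]
    - [0,0,2]
    - [0,0,1.5]
    - [0,0,1]
    - [0,0,0.45]
    - [0,0,0]
    - [0,0,0]
  rot:
    - [0,0,-0.7]
    - [0,0,0]
    - [0,0,0]
    - [0,0,0]
    - [0,0,0]
    - [0,0,0]
    - [0,0,0]
    - [0,0,0]

```text
time: 18.25
position: [0.4786, -0.2104, 0.1007]
eef_rot: [179.9, -0.0, 46.8]
wrist_force: [0.5, 0.1, 0.6]
finger_gap: 0.0871
grip_force: 0.0
```

Call:
drive_tool:
  dp:
    - [0,0,0]
    - [0,0,0]
    - [0,0,0]
    - [0,0,0]
    - [0,0,0]
  rot:
    - [0,0,0]
    - [0,0,0]
    - [0,0,0]
    - [0,0,0]
    - [0,0,0]
  claw: 0
  force: 20

```text
time: 18.88
position: [0.4783, -0.2103, 0.1004]
eef_rot: [180.0, -0.0, 46.8]
wrist_force: [-0.7, -0.0, 2.5]
finger_gap: 0.0658
grip_force: 20.0
```

```bash
python3 c.py pics/s4.png
```

```text
[ 0.4783 -0.2103  0.1004] [ 1.7998e+02 -3.0000e-02  4.6790e+01] [-36.   35.6 103.8   0.   40.6   7.2]
[(0.79, 259), (0.62, 4468)]
plane [ 0.4721 -0.2004  0.0415] [-0.669 -0.743 -0.002] zrange [0.01130699 0.07958929] tip [ 0.4784 -0.2103  0.0754]
```

View pics/s4.png

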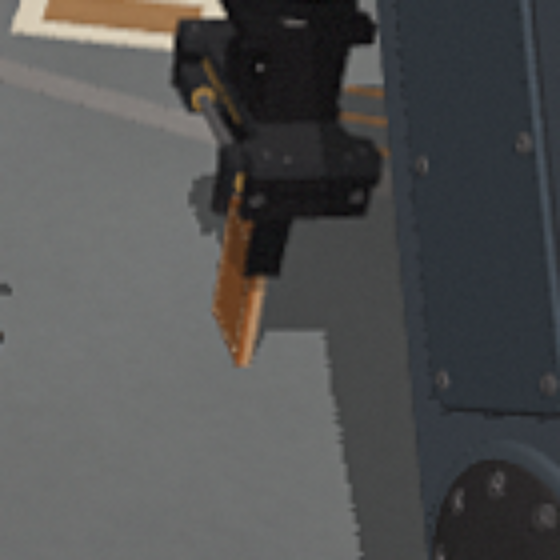

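Call:
drive_tool:
  dp:
    - [0,0,-1]
    - [0,0,-3]
    - [0,0,-5]
    - [0,0,-5]
    - [0,0,-4]
    - [0,0,0]
    - [0,0,0]
    - [0,0,0]
    - [0,0,0]
    - [0,0,0]
  rot:
    - [0,0,0]
    - [0,0,0]
    - [0,0,0]
    - [0,0,0]
    - [0,0,-9]
    - [0,0,-10]
    - [0,0,-10]
    - [0,0,-10]
    - [0,0,-10]
    - [0,0,-10]

```text
time: 20.23
position: [0.4779, -0.21, 0.2806]
eef_rot: [180.0, -0.0, 106.1]
wrist_force: [0.6, -0.1, -1.0]
finger_gap: 0.0658
grip_force: 20.0
```

Call:
drive_tool:
  dp:
    - [0,0,0]
    - [0,0,0]
    - [0,0,0]
    - [0,0,0]
    - [0,0,0]
    - [0,0,0]
    - [0,0,0]
    - [0,0,0]
  rot:
    - [0,0,-10]
    - [0,0,-10]
    - [0,0,-10]
    - [0,0,-10]
    - [0,0,-10]
    - [0,0,-10]
    - [0,0,-10]
    - [0,0,0]

```text
time: 21.22
position: [0.478, -0.2101, 0.2805]
eef_rot: [180.0, 0.0, 175.7]
wrist_force: [-0.2, -0.2, -0.4]
finger_gap: 0.0657
grip_force: 20.0
```

```bash
cat >> h.py <<'E'
O=np.array([.685,.075,.072]); RL=Ro.from_euler('z',-4.15,degrees=True)*Ro.from_euler('y',.21)
def lp(x,y,z): return O+RL.apply(np.array([x,y,z])/1000)
def inl():
    o=ctrl.observe(); print("TCP in ledge mm",(RL.inv().apply(o["position"]-O)*1000).round(1),"force in ledge",RL.inv().apply(o["wrist_force"]).round(1))
E
python3 - <<'E'
from h import *
print(ctrl.observe()["joint_pos"].round(1))
p=lp(-35,0,125); q=p+[-.02,0,0]; q[2]=.285; print(p,q)
plan(q,175.85,12.03)
plan(p,175.85,12.03,q,pose(175.85,12.03))
E
```

```text
[ -36.    20.    94.5    0.    65.6 -121.7]
[0.67684784 0.07559151 0.20154996] [0.65684784 0.07559151 0.285     ]
at [ 0.478  -0.2101  0.2805] dp cm [-15.68  29.84  -0.43] rows> 5.4 then rot [ 0.04 12.06 -0.17] rows> 1.1
at [0.6568 0.0756 0.285 ] dp cm [-3.69  0.14  7.75] rows> 1.4 then rot [0. 0. 0.] rows> 0.0
```

Call:
drive_tool:
  dp:
    - [-2,3.7,0]
    - [-2,3.8,0]
    - [-2,3.7,0]
    - [-2,3.8,0]
    - [-2,3.7,0]
    - [-2,3.8,-0.2]
    - [-2,3.7,-0.2]
    - [-1.7,3.6,0]
    - [0,0,0]
    - [0,0,0]
  rot:
    - [0,0,0]
    - [0,0,0]
    - [0,0,0]
    - [0,0,0]
    - [0,0,0]
    - [0,0,0]
    - [0,0,0]
    - [0,0,0]
    - [0,6,0]
    - [0,6,-0.2]

```text
time: 22.48
position: [0.6564, 0.0763, 0.2849]
eef_rot: [180.0, -12.1, 175.9]
wrist_force: [1.2, 0.1, -0.4]
finger_gap: 0.0654
grip_force: 20.0
```

Run:
```python
from h import *
print(ctrl.observe()["eef_rot"].round(2),ctrl.observe()["joint_pos"].round(1))
plan(lp(-35,0,120),175.85,12.03); inl()
c=ctrl.capture("side"); cv2.imwrite("pics/p1.png",cv2.resize(c["image"][80:230,120:320],None,fx=4,fy=4)[...,::-1])
c=ctrl.capture("top");W=cloud(c)
for n in("side","top"): print(n,[(t,q["at"].round(4),round(q["confidence"],2)) for t in("ledge","ledge_front","sample_face") for q in ctrl.tip_of(t,n)[:1]])
```

```text
[180.   -12.14 175.89] [ -3.1  36.4  65.    0.2  90.8 -89. ]
at [0.6564 0.0763 0.2849] dp cm [-3.75  0.07  8.21] rows> 1.4 then rot [-0.01 -0.11  0.04] rows> 0.0
TCP in ledge mm [-72.4  -0.7 202.2] force in ledge [ 1.2  0.2 -0.2]Traceback (most recent call last):
  File "<stdin>", line 6, in <module>
AttributeError: 'list' object has no attribute 'round'. Did you mean: 'count'?
```

View pics/p1.png

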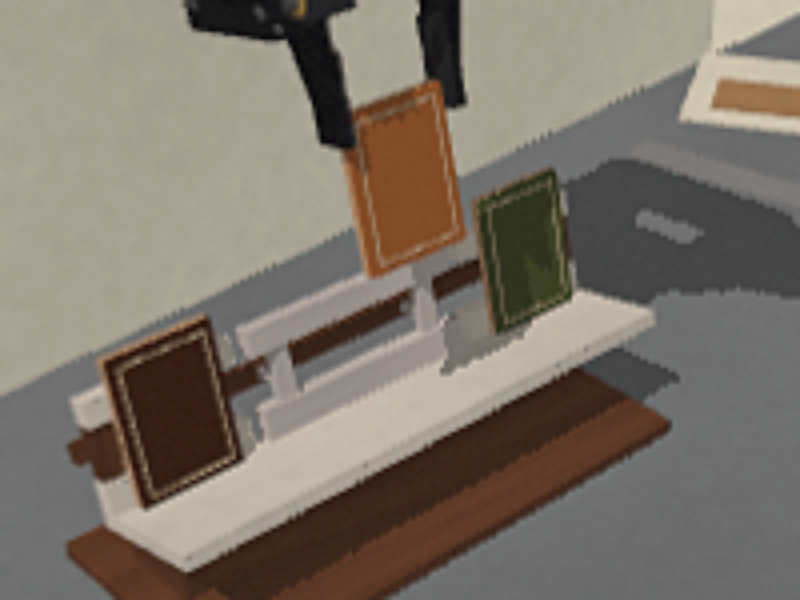

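Tan face outward, board centred above the gap (crop (410,180)), bar clear behind it. I'll compare the board and bar planes in the same camera.

```bash
cat > d.py <<'E'
from h import *
inl()
for n in("side",):
    c=ctrl.capture(n); W=cloud(c)
    for t in("sample_face","brown_sample","olive_sample"):
        ms=ctrl.silhouettes(t,n)
        if not ms: continue
        m=cv2.erode(ms[0]["mask"].astype(np.uint8),np.ones((3,3)))>0
        L=RL.inv().apply(W[m]-O)*1000; L=L[~np.isnan(L[:,0])]; md=np.median(L,0); L=L[np.linalg.norm(L-md,axis=1)<60]; L=L[abs(L[:,0]-md[0])<6]
        A=np.c_[np.ones(len(L)),L[:,1]-L[:,1].mean(),L[:,2]-L[:,2].mean()]; k=np.linalg.lstsq(A,L[:,0],rcond=None)[0]
        print(n,t,len(L),"x %.1f"%k[0],"y,z",L[:,1:].mean(0).round(1),"yawslope deg %.1f tilt %.1f"%tuple(np.degrees(k[1:])), "z",np.percentile(L[:,2],[1,99]).round(1),"y",np.percentile(L[:,1],[1,99]).round(1))
E
python3 d.py
```

```text
TCP in ledge mm [-71.3  -1.7 200.9] force in ledge [ 0.4  0.6 -1.2]
side sample_face 926 x -74.4 y,z [  0.9 145.5] yawslope deg 0.9 tilt -0.4 z [103.9 189.5] y [-30.2  32.1]
side brown_sample 993 x -10.2 y,z [135.1  47.8] yawslope deg -0.1 tilt -0.1 z [ 3.9 90.1] y [102.6 165.4]
side olive_sample 585 x -9.5 y,z [-128.    48.1] yawslope deg -0.0 tilt -0.3 z [ 5.6 88.3] y [-160.3  -99.2]
```

Call:
drive_tool:
  dp:
    - [-0.5,0.17,2]
    - [-0.5,0,2]
    - [-0.7,0,2]
    - [-1,0,1.6]
    - [-1,0,1]
    - [-0.9,0,0]
    - [0,0,0]
    - [0,0,0]
  rot:
    - [0,0,-0.9]
    - [0,0,0]
    - [0,0,0]
    - [0,0,0]
    - [0,0,0]
    - [0,0,0]
    - [0,0,0]
    - [0,0,0]

```text
time: 23.82
position: [0.6843, 0.0759, 0.1914]
eef_rot: [179.8, -11.9, 176.9]
wrist_force: [-0.3, 1.0, -1.0]
finger_gap: 0.0657
grip_force: 20.0
```

```bash
python3 d.py
```

```text
TCP in ledge mm [-25.7   0.9 116.7] force in ledge [-0.2  1.  -1.1]
side sample_face 801 x -28.7 y,z [ 3.7 62.8] yawslope deg -0.1 tilt -0.2 z [ 19.8 106.5] y [-28.4  34.7]
side brown_sample 203 x -252.8 y,z [116.1 -93.8] yawslope deg 0.1 tilt 3.3 z [-120.3  -85.5] y [ 77.7 139.2]
side olive_sample 628 x -9.5 y,z [-128.6   47.7] yawslope deg -0.0 tilt -0.1 z [ 4.3 89.3] y [-161.7  -98.3]
```

Call:
drive_tool:
  dp:
    - [-0.4,0,0.5]
    - [-0.4,0,0.5]
    - [-0.3,0,0.3]
    - [0,0,0]
    - [0,0,0]
  rot:
    - [0,0,0]
    - [0,0,0]
    - [0,0,0]
    - [0,0,0]
    - [0,0,0]

```text
time: 24.65
position: [0.692, 0.0755, 0.1757]
eef_rot: [179.8, -12.0, 176.9]
wrist_force: [-0.3, 0.0, -0.1]
finger_gap: 0.0656
grip_force: 20.0
```

Call:
drive_tool:
  dp:
    - [-0.1,0,0]
    - [0,0,0]
    - [0,0,0]
  rot:
    - [0,0,0]
    - [0,0,0]
    - [0,0,0]

```text
time: 25.02
position: [0.6929, 0.0755, 0.1757]
eef_rot: [179.8, -12.0, 176.9]
wrist_force: [-1.2, 0.2, -0.4]
finger_gap: 0.0657
grip_force: 20.0
```

```bash
python3 d.py
```

```text
TCP in ledge mm [-13.9   1.  103. ] force in ledge [-1.1  0.1 -0.7]
side sample_face 713 x -17.1 y,z [ 4.6 48.6] yawslope deg -0.5 tilt -0.2 z [ 7.3 90.6] y [-26.6  34.6]
side brown_sample 938 x -10.3 y,z [134.3  47. ] yawslope deg -0.4 tilt -0.1 z [ 4.3 88.5] y [103.2 164.7]
side olive_sample 636 x -9.5 y,z [-128.3   47.5] yawslope deg -0.0 tilt 0.0 z [ 3.8 89.3] y [-161.6  -98. ]
```

Call:
drive_tool:
  dp:
    - [-0.1,0,0]
    - [0,0,0]
    - [-0.05,0,0]
    - [0,0,0]
  rot:
    - [0,0,0]
    - [0,0,0]
    - [0,0,0]
    - [0,0,0]

```text
time: 25.72
position: [0.6944, 0.0754, 0.1752]
eef_rot: [179.8, -12.0, 176.9]
wrist_force: [-0.2, -0.5, -0.7]
finger_gap: 0.0658
grip_force: 20.0
```

Call:
drive_tool:
  dp:
    - [-0.05,0,0]
    - [0,0,0]
  rot:
    - [0,0,0]
    - [0,0,0]

```text
time: 25.98
position: [0.6949, 0.0754, 0.1751]
eef_rot: [179.8, -12.0, 176.9]
wrist_force: [0.0, 0.1, -1.1]
finger_gap: 0.0656
grip_force: 20.0
```

Call:
drive_tool:
  dp:
    - [-0.05,0,0]
    - [0,0,0]
  rot:
    - [0,0,0]
    - [0,0,0]

```text
time: 26.22
position: [0.6954, 0.0753, 0.175]
eef_rot: [179.8, -12.0, 176.9]
wrist_force: [-0.1, 0.3, -0.4]
finger_gap: 0.0653
grip_force: 20.0
```

Call:
drive_tool:
  dp:
    - [-0.05,0,0]
    - [0,0,0]
  rot:
    - [0,0,0]
    - [0,0,0]

```text
time: 26.48
position: [0.6959, 0.0753, 0.1749]
eef_rot: [179.8, -12.0, 176.9]
wrist_force: [0.5, 0.8, -0.5]
finger_gap: 0.0657
grip_force: 20.0
```

Call:
drive_tool:
  dp:
    - [-0.05,0,0]
    - [0,0,0]
  rot:
    - [0,0,0]
    - [0,0,0]

```text
time: 26.72
position: [0.6964, 0.0752, 0.1748]
eef_rot: [179.8, -12.0, 176.9]
wrist_force: [-0.3, -0.9, -0.8]
finger_gap: 0.0654
grip_force: 20.0
```

Call:
drive_tool:
  dp:
    - [-0.04,0,0]
    - [0,0,0]
  rot:
    - [0,0,0]
    - [0,0,0]

```text
time: 26.98
position: [0.6968, 0.0752, 0.1747]
eef_rot: [179.8, -12.0, 176.9]
wrist_force: [-0.3, -0.7, -0.1]
finger_gap: 0.0658
grip_force: 20.0
```

Call:
drive_tool:
  dp:
    - [-0.04,0,0]
    - [0,0,0]
  rot:
    - [0,0,0]
    - [0,0,0]

```text
time: 27.22
position: [0.6972, 0.0752, 0.1746]
eef_rot: [179.8, -12.0, 176.9]
wrist_force: [-0.4, 0.0, -0.3]
finger_gap: 0.0657
grip_force: 20.0
```

```bash
python3 d.py; python3 -c "
from h import *
print(ctrl.observe()['wrist_torque'])"
```

```text
TCP in ledge mm [ -9.6   1.1 102.9] force in ledge [-0.3 -0.  -0.4]
side sample_face 762 x -12.7 y,z [ 4.7 47.9] yawslope deg -0.2 tilt -0.5 z [ 5.4 91.8] y [-27.2  35. ]
side brown_sample 997 x -10.2 y,z [135.   46.8] yawslope deg 0.0 tilt -0.2 z [ 2.7 89.2] y [102.3 165.4]
side olive_sample 636 x -9.5 y,z [-128.4   47.4] yawslope deg 0.6 tilt -0.3 z [ 4.5 89.2] y [-161.5  -98.4]
[ 0.08571794 -0.30297894  0.0178967 ]
```

Call:
drive_tool:
  dp:
    - [-0.04,0,0]
    - [0,0,0]
  rot:
    - [0,0,0]
    - [0,0,0]

```text
time: 27.68
position: [0.6975, 0.0752, 0.1746]
eef_rot: [179.8, -12.0, 176.9]
wrist_force: [0.6, 0.5, -0.3]
finger_gap: 0.0656
grip_force: 20.0
```

Call:
drive_tool:
  dp:
    - [-0.04,0,0]
    - [0,0,0]
  rot:
    - [0,0,0]
    - [0,0,0]

```text
time: 27.92
position: [0.6977, 0.0752, 0.1745]
eef_rot: [179.8, -12.0, 176.9]
wrist_force: [-1.5, 0.1, 0.1]
finger_gap: 0.0656
grip_force: 20.0
```

```bash
python3 -c "
from h import *
inl();print(ctrl.observe()['wrist_torque'])"
```

```text
TCP in ledge mm [ -9.    1.1 102.9] force in ledge [-1.5 -0.  -0.2]
[ 0.14141691 -0.13340441 -0.02517899]
```

Call:
drive_tool:
  dp:
    - [-0.04,0,0]
    - [0,0,0]
  rot:
    - [0,0,0]
    - [0,0,0]

```text
time: 28.18
position: [0.6978, 0.0752, 0.1745]
eef_rot: [179.8, -12.0, 176.9]
wrist_force: [-1.4, -0.6, 1.2]
finger_gap: 0.0658
grip_force: 20.0
```

```bash
python3 -c "
from h import *
inl();print(ctrl.observe()['wrist_torque'])"
```

```text
TCP in ledge mm [ -8.8   1.2 102.9] force in ledge [-1.5 -0.7  0.9]
[ 0.07011403  0.15617255 -0.06149226]
```

Contact with the bar at about 2.9 mm setting. Ease off and lower to the ledge.

Call:
drive_tool:
  dp:
    - [0.06,0,0]
    - [0,0,0.1]
    - [0,0,0]
  rot:
    - [0,0,0]
    - [0,0,0]
    - [0,0,0]

```text
time: 28.55
position: [0.6975, 0.0752, 0.1734]
eef_rot: [179.8, -12.0, 176.9]
wrist_force: [-1.8, -0.2, -0.1]
finger_gap: 0.0655
grip_force: 20.0
```

Call:
drive_tool:
  dp:
    - [0,0,0.05]
    - [0,0,0]
  rot:
    - [0,0,0]
    - [0,0,0]

```text
time: 28.8
position: [0.6974, 0.0752, 0.173]
eef_rot: [179.8, -12.0, 176.9]
wrist_force: [-1.6, 0.3, 0.2]
finger_gap: 0.0655
grip_force: 20.0
```

Call:
drive_tool:
  dp:
    - [0,0,0.05]
    - [0,0,0]
  rot:
    - [0,0,0]
    - [0,0,0]

```text
time: 29.05
position: [0.6973, 0.0752, 0.1725]
eef_rot: [179.8, -12.0, 176.9]
wrist_force: [-2.2, 0.2, 1.2]
finger_gap: 0.0657
grip_force: 20.0
```

Call:
drive_tool:
  dp:
    - [0,0,0.05]
    - [0,0,0]
  rot:
    - [0,0,0]
    - [0,0,0]

```text
time: 29.3
position: [0.6972, 0.0752, 0.1721]
eef_rot: [179.8, -12.0, 176.9]
wrist_force: [-0.8, 0.2, 0.4]
finger_gap: 0.0654
grip_force: 20.0
```

Call:
drive_tool:
  dp:
    - [0,0,0.05]
    - [0,0,0]
  rot:
    - [0,0,0]
    - [0,0,0]

```text
time: 29.55
position: [0.6972, 0.0752, 0.1721]
eef_rot: [179.8, -11.9, 176.9]
wrist_force: [-1.0, -0.5, 3.4]
finger_gap: 0.0656
grip_force: 20.0
```

Call:
drive_tool:
  dp:
    - [0,0,0.05]
    - [0,0,0]
  rot:
    - [0,0,0]
    - [0,0,0]

```text
time: 29.8
position: [0.6972, 0.0752, 0.1721]
eef_rot: [179.8, -11.9, 176.9]
wrist_force: [-1.2, -0.7, 5.9]
finger_gap: 0.0654
grip_force: 20.0
```

Call:
drive_tool:
  dp:
    - [0,0,0.05]
    - [0,0,0]
  rot:
    - [0,0,0]
    - [0,0,0]

```text
time: 30.05
position: [0.6972, 0.0753, 0.1721]
eef_rot: [179.8, -11.9, 176.9]
wrist_force: [-1.5, -0.5, 7.2]
finger_gap: 0.0655
grip_force: 20.0
```

```bash
python3 d.py
```

```text
TCP in ledge mm [ -8.9   1.1 100.4] force in ledge [-2.9 -0.6  6.7]
side sample_face 720 x -12.4 y,z [ 3.6 46.6] yawslope deg -0.5 tilt -0.1 z [ 5.5 89.1] y [-27.4  34.8]
side brown_sample 114 x -31.1 y,z [48.5  0.1] yawslope deg 0.1 tilt 8.4 z [-1.6  1.9] y [ -9.2 105.4]
side olive_sample 580 x -9.6 y,z [-128.7   49.2] yawslope deg -0.2 tilt -0.1 z [ 7.5 88.9] y [-160.3  -99.3]
```

Call:
drive_tool:
  dp:
    - [0,0,-0.11]
    - [0,0,0]
  rot:
    - [0,0,0]
    - [0,0,0]
  force: 5

```text
time: 30.5
position: [0.6974, 0.0752, 0.172]
eef_rot: [179.8, -11.9, 176.9]
wrist_force: [-1.2, 0.8, 3.6]
finger_gap: 0.0656
grip_force: 5.0
```

Call:
drive_tool:
  dp:
    - [0,0,0]
    - [0,0,0]
    - [0,0,0]
    - [0,0,0]
    - [0,0,0]
  rot:
    - [0,0,0]
    - [0,0,0]
    - [0,0,0]
    - [0,0,0]
    - [0,0,0]
  claw: 1

```text
time: 31.12
position: [0.6971, 0.0753, 0.1716]
eef_rot: [179.8, -12.0, 176.9]
wrist_force: [-1.2, -0.4, 0.1]
finger_gap: 0.0869
grip_force: 0.0
```

Call:
drive_tool:
  dp:
    - [0,0,-0.5]
    - [0,0,-1.5]
    - [0,0,-3]
    - [0,0,-4]
    - [3,0,-4]
    - [4,0,-3]
    - [4,0,0]
    - [0,0,0]
  rot:
    - [0,0,0]
    - [0,0,0]
    - [0,0,0]
    - [0,0,0]
    - [0,0,0]
    - [0,0,0]
    - [0,0,0]
    - [0,0,0]

```text
time: 32.12
position: [0.621, 0.0791, 0.3545]
eef_rot: [179.8, -11.8, 177.0]
wrist_force: [0.6, -0.3, 0.7]
finger_gap: 0.0872
grip_force: 0.0
```

```bash
python3 d.py
python3 - <<'E'
from h import *
c=ctrl.capture("side"); cv2.imwrite("pics/p2.png",cv2.resize(c["image"][80:230,120:320],None,fx=4,fy=4)[...,::-1])
W=cloud(c); L=RL.inv().apply(W.reshape(-1,3)-O)*1000
for a,b in((40,70),(-70,-35)):
  for lo,hi in((5,18),(55,66)):
    q=L[(L[:,1]>a)&(L[:,1]<b)&(L[:,2]>lo)&(L[:,2]<hi)&(abs(L[:,0])<14)]; print("bar",a,lo,len(q),np.median(q[:,0]).round(1) if len(q) else "")
q=L[(L[:,1]>-22)&(L[:,1]<28)&(abs(L[:,0]+12)<9)]
for lo in(5,25,45,65): k=q[(q[:,2]>lo)&(q[:,2]<lo+20)]; print("face",lo,np.median(k[:,0]).round(1))
E
```

```text
TCP in ledge mm [-121.6   -0.5  262.9] force in ledge [ 0.4 -0.3  0.9]
side sample_face 751 x -12.4 y,z [ 5.3 48.1] yawslope deg -0.4 tilt 0.1 z [ 5.8 88.4] y [-27.3  35.5]
side brown_sample 992 x -10.1 y,z [134.8  49. ] yawslope deg -0.3 tilt 0.0 z [ 3.8 90.1] y [103.1 165.5]
side olive_sample 591 x -9.6 y,z [-127.7   46.9] yawslope deg -0.1 tilt -0.2 z [ 4.5 87.7] y [-159.7  -99.2]
bar 40 5 55 -3.1
bar 40 55 52 -3.5
bar -70 5 50 -3.2
bar -70 55 43 -2.7
face 5 -12.6
face 25 -12.6
face 45 -12.0
face 65 -12.3
```

View pics/p2.png

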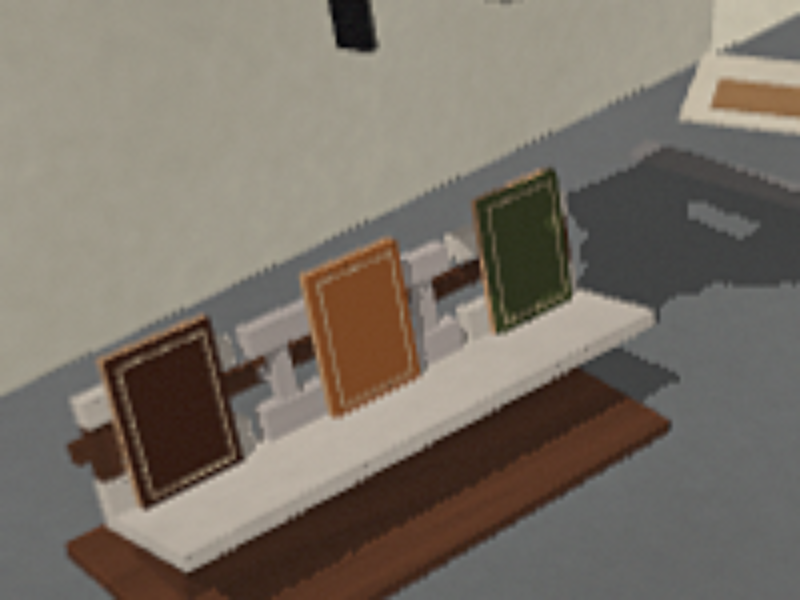

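The tan board stands midway (crop (360,325)). Its face is at -12.4 mm and the bar at -3.1 mm, 9.3 mm apart, so it lies flush within the measuring error. The neighbours and stand have not moved. Handing in.

```bash
python3 -c "
from rig import ctrl
print(ctrl.job_done())"
```

```text
the job is handed in; nothing more can be done
None
```

The tan sample stands on a short edge, midway between the brown and olive samples, flush against the back bar with its tan face to the front; the stand and both samples measured unmoved, the arm stayed clear of the tin and spool, and the job was handed in at about 32 s, with no verdict shown.

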